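# Click the studio dimmer to level six and store it

## Task

Set the studio light dimmer to level 6: turn its large knob, click by click, until the dial's pointer rests in the notch at the sixth short mark clockwise from the long mark. Then store the setting by pressing the same knob straight down, gently (about 4 mm, never hard onto its stop), and let it spring back up. Never press the knob in at another level, and leave the small knob and the things around the dimmer where they are.

Things in the scene. Friction and masses are not known exactly. Their poses are not given: they have to be found in the camera images.
- console: Dimmer of the studio lights: a dark steel box with a black top, 130 mm (its x) by 220 mm (its y), 50 mm high, screwed to the desk. Origin at the centre of its underside, z up. The large knob's upright axis stands at x 0, y +35 mm of this frame.
- long_mark (a point): The long thick white mark on the box's top, 46 mm from the large knob's axis: level 0. It lies 120 degrees anticlockwise (from above) of the box's +x as seen from that axis. Clockwise from it follow eleven short marks, 20 degrees apart: levels 1 to 11; level 6 lies along the box's +x from the axis.
- dial (a joint): Angle of the click dial under the large knob, rad: 0 = pointer on the long mark, growing clockwise seen from above. One click = 0.349 rad (20 degrees); level 6 = 2.094. It rests only in its notches: leaving one takes 0.2 to 0.3 N m, and soon after halfway it snaps into the next by itself. Stops just beyond levels 0 and 11. Starts at one of levels 0 to 3.
- pointer (a point): Outer tip of the black pointer line on the dial, a bare aluminium disc 68 mm across between box and large knob, its top 57 mm above the desk. The tip is 33 mm from the knob's axis.
- knob_top (a point): Centre of the top of the large round knob (black, ribbed, 40 mm across, 28 mm tall; underside 66 mm, top 94 mm above the desk when up). It is worn loose on the dial: it turns up to 0.6 rad freely, over a click and a half, before it drives the dial. Where in this play it stands at the start is unknown, so its own turn is not the dial's.
- knob (a joint): How far the large knob is pressed down, m; 0 = up. A spring: it yields from 2 N and takes 3 N more per mm. From 3 mm (11 N) on the setting is stored; beyond 5 mm (17 N) the switch under it is damaged. It springs up when let go. It can be pressed at any level, by accident too while gripped.
- trim (a joint): Angle of the small knob on the same box (18 mm across, 11 mm high, axis at x 0, y -75 mm of the box's frame), rad; 0 at the start. Not to be turned.
- brush_pot: Bystander: terracotta pot of brushes, 72 mm across, about 205 mm tall; origin at the centre of its underside.
- glass_bottle: Bystander: tall clear bottle with a stopper, 64 mm across, 200 mm tall; origin at the centre of its underside.
- wood_bowl: Bystander: small wooden bowl, 90 mm across, 40 mm tall; origin at the centre of its underside.
- paste_jar: Bystander: squat lidded jar, 64 mm across, 75 mm tall; origin at the centre of its underside.
- eraser: Bystander: white eraser, 22 x 50 x 13 mm; origin at the centre of its underside.
- pastel_tin: Bystander: flat metal tin, 40 x 85 x 15 mm; origin at the centre of its underside.

How it is judged:
By the outcome, as a careful person would: the job done as asked, in the order asked, and still so for the second after the job is handed in, with the robot touching nothing.
It also fails if it takes over 54 s, if anything falls off the work surface, if the arm or the gripper's body presses on something with over 40 N, if the wrist force passes 120 N, or if a joint passes its speed limit or range.

## Robot

A 7-joint arm with a two-finger parallel gripper is mounted at the origin on the work surface. World frame = base frame: x ahead of the robot, y to its left, z up, the work surface at z = 0. Lengths are in m, angles in rad, forces in N, time in s.
With the tool pointing down it reaches from about 0.35 to 0.9 m from the base axis. Payload 19.9 kg.
Tool frame: the origin (TCP) lies between the finger pads; the fingertips stand 19 mm ahead of it and the grasp point (between the pads) is the TCP; z points along the fingers, y is the line along which they close (so a half turn about z gives the same grasp; the last joint's range is limited). The gripper opens to 94 mm and grips with 3 to 60 N. Pads are 16 mm wide; open, the fingers measure 119 mm over their backs; the gripper's body (75 mm by 177 mm) begins 78 mm behind the grasp point.
Start: joints at [-1.313, 0.417, -0.01, 1.614, 0.005, 1.111, -0.053], TCP at [0.184, 0.597, 0.204] pointing down, gripper open.
Joint ranges: [-2.81, 2.81], [-0.39, 2.02], [-1.27, 1.25], [0.06, 2.57], [-1.19, 4.33], [0.19, 2], [-2.82, 2.82]. Speed limits (rad/s): [1.89, 1.89, 2.39, 2.39, 3.01, 3.01, 3.01].

## Interface

Orientations are given as a 3x3 rotation matrix whose columns are the frame's x, y, z axes.
In Python, from rig import robot gives the robot as it stands. Calls block until the motion is done:
- robot.move_ptp(position, orientation): joint-space move of the TCP to a pose.
- robot.move_linear(position, velocity=0.15, frame=None, threshold=None): straight line of the TCP; frame=None keeps the orientation; velocity is the mean speed in m/s. With threshold (N) it stops when the force on the tool has changed by that much, and returns True; else False.
- robot.goto_joints(angles): joint-space move.
- robot.gripper_to(opening): finger opening in m; the grip force is fixed at half the most; returns when the fingers have stopped.
- robot.pause(seconds).
- robot.ik(position, orientation): joint angles nearest the present ones, or None.
- robot.get_state(): the state.
- robot.grab_frame(name): name is "side" or "top"; returns the picture (384x512x3 uint8, red, green, blue); there is no depth.
- robot.camera_info(name): a dict with "fx", "fy", "cx", "cy" (pixels), "dist" ([k1, k2, p1, p2, k3] as OpenCV has them; the pictures are not rectified), "rvec" (rotation vector, rad) and "tvec" (3), from world to camera coordinates, as OpenCV has them. Camera axes: x right, y down, z forward; pixel columns grow to the right and rows downward; lengths in m; the calibration is good to about 2 mm. A picture is of the moment at which its call begins. camera_info takes no time and is no camera call.
A pose or a line that the arm cannot do raises robot.PlanningError and nothing moves.
- robot.sign_off(): hands the job in; it is judged then, once.
The state is a dict: "time": time; "qpos": joint angles; "joint_vel": joint speeds; "effort": joint torques, N m; "ee_pos": TCP position; "tool_rot": TCP orientation; "force": force on the tool from outside, world axes, zero at the start; "moment": the same for the moment, N m; "opening": finger opening in m; "grasp_force": force on a finger pad.
Only numpy, scipy, OpenCV 4.12 (cv2) and the standard library are available. Lean on these libraries where they do the work, as an engineer would, in place of code of your own. Each camera call takes 0.05 s, during which the arm holds its last target. There are 200 camera calls.

## Working session

There is one attempt and no reset: what is moved stays moved. The work goes in short steps, each a Python script; the robot and the scene stay as the last script left them, time stands still between calls to the robot, and variables do not carry over. Pictures are saved under pics/ and viewed, at most 10 in all, crops included, and the job is handed in when it is done.

```bash
mkdir -p pics; ls; python3 - <<'E'
from rig import robot
import cv2,numpy as np
for n in("top","side"):
    f=robot.grab_frame(n); cv2.imwrite(f"pics/{n}0.png",cv2.resize(f[:,:,::-1],(800,600),interpolation=cv2.INTER_CUBIC)); np.save(f"pics/{n}0.npy",f)
    i=robot.camera_info(n); R=cv2.Rodrigues(np.array(i["rvec"]))[0]; print(n,i["fx"],i["dist"],-R.T@np.array(i["tvec"]).ravel(),R[2])
s=robot.get_state();print(s["time"],s["opening"],s["force"],s["tool_rot"])
E
```

```text
pics
top 373.0426492478308 [-0.12195731  0.          0.          0.          0.        ] [0.36189743 0.05555889 0.99749208] [ 0.2533478   0.02865983 -0.96695062]
side 361.20358682595537 [-0.03465195  0.          0.          0.          0.        ] [0.55912295 0.73802316 0.5590855 ] [ 0.04058271 -0.81234239 -0.58176703]
0.1 0.09426893443291037 [ 0.51090984 -0.50723378  0.60847831] [[-9.55682237e-01  2.94400089e-01 -2.23169079e-04]
 [ 2.94400155e-01  9.55681633e-01 -1.07978387e-03]
 [-1.04609879e-04 -1.09763128e-03 -9.99999392e-01]]
```

View pics/top0.png

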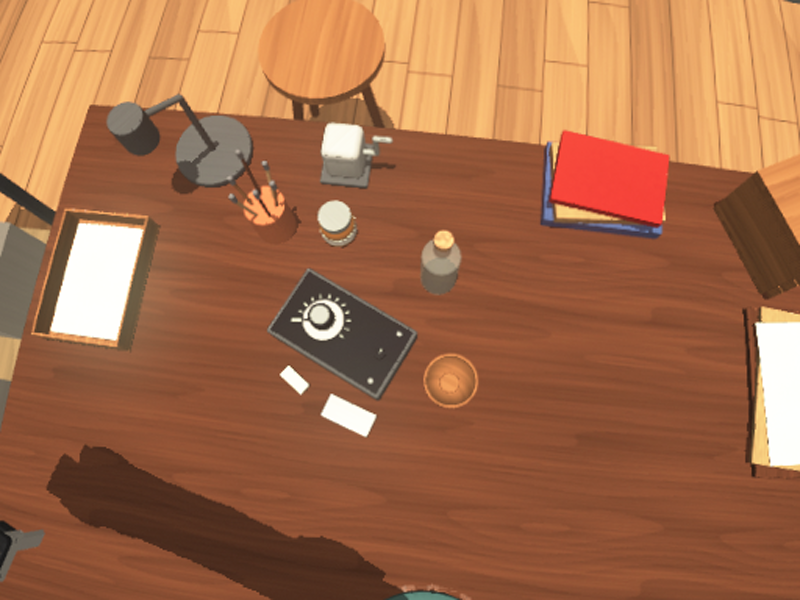

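View pics/side0.png

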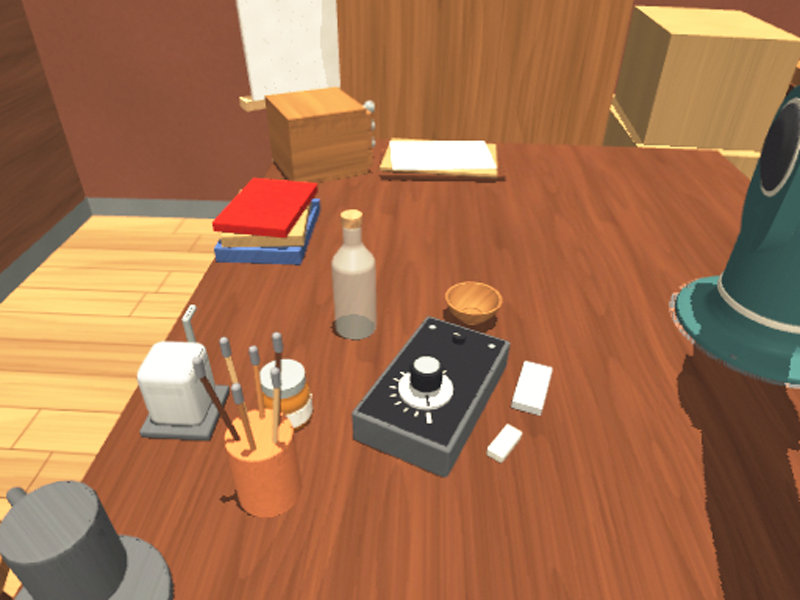

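The top view shows the console centred near (342,332) of 800x600, with the knob at (320,318) and the long mark at (298,319). The bottle, jar and pot lie behind it, and the bowl, eraser and tin are nearer the robot. In the side view the knob is at (426,370), and the dark pointer line seems to be near (430,400).

```bash
cat > h.py <<'E'
import cv2,numpy as np
from rig import robot
def cam(n):
    i=robot.camera_info(n)
    return np.array([[i["fx"],0,i["cx"]],[0,i["fy"],i["cy"]],[0,0,1.]]),np.array(i["dist"],float),np.array(i["rvec"],float),np.array(i["tvec"],float).ravel()
def proj(n,P):
    K,d,r,t=cam(n); return cv2.projectPoints(np.array(P,float).reshape(-1,1,3),r,t,K,d)[0].reshape(-1,2)
def cast(n,uv,z):
    K,d,r,t=cam(n); R=cv2.Rodrigues(r)[0]; c=-R.T@t
    u=cv2.undistortPoints(np.array(uv,float).reshape(-1,1,2),K,d).reshape(-1,2)
    D=np.c_[u,np.ones(len(u))]@R; return c+D*((z-c[2])/D[:,2])[:,None]
E
python3 - <<'E'
from h import *
out=[]
for n,(x,y) in(("top",(203,206)),("side",(276,250))):
    f=np.load(f"pics/{n}0.npy"); h=cv2.cvtColor(f,cv2.COLOR_RGB2HSV)
    mx=f.max(2).astype(int)
    # black top: dark, unsaturated; fill holes through contour hull
    m=((mx<75)&((mx-f.min(2))<25)).astype(np.uint8)*255
    m=cv2.morphologyEx(m,cv2.MORPH_CLOSE,np.ones((3,3)))
    cs=[c for c in cv2.findContours(m,0,1)[0] if cv2.contourArea(c)>300 and cv2.pointPolygonTest(cv2.convexHull(c),(x,y),False)>0]
    c=max(cs,key=cv2.contourArea); hull=cv2.convexHull(c)
    P=cast(n,hull.reshape(-1,2),.05)
    r=cv2.minAreaRect((P[:,:2]*1000).astype(np.float32)); print(n,r)
    # bare disc: bright blob
    g=(f.min(2)>150).astype(np.uint8)
    k,l,s,ce=cv2.connectedComponentsWithStats(g)
    for i in range(1,k):
        if abs(ce[i]-[x,y]).max()<70 and s[i,4]>4: print(s[i],ce[i],cast(n,ce[i],.05)[0])
    d=f[y-64:y+56,x-55:x+80].copy(); cv2.drawContours(d,[hull-np.array([x-55,y-64])],-1,(255,0,0),1)
    out.append(cv2.resize(f[y-30:y+30,x-35:x+35] if n=="top" else f[y-30:y+40,x-45:x+35],(400,400),interpolation=cv2.INTER_CUBIC)); out.append(cv2.resize(d,(400,300)))
im=np.hstack([np.vstack([out[0][:300],out[1]]),np.vstack([out[2][:300],out[3]])]) if 0 else None
cv2.imwrite("pics/c.png",np.vstack([np.hstack([cv2.resize(out[0],(300,300)),out[1]]),np.hstack([cv2.resize(out[2],(300,300)),out[3]])])[:,:,::-1])
E
```

```text
top ((534.8005981445312, 197.1280975341797), (206.10398864746094, 116.47172546386719), 65.86936950683594)
[204 128  20  20 310] [213.52903226 137.57741935] [0.7366881  0.23950689 0.05      ]
[194 192  26  26 295] [207.28474576 206.03050847] [0.54557853 0.22686017 0.05      ]
[199 196  12  11 109] [204.18348624 201.06422018] [0.55773808 0.23696913 0.05      ]
[187 204   6   2  12] [189.5 204.5] [0.54415938 0.27389248 0.05      ]
[254 213   3   2   6] [255.  213.5] [0.54038488 0.10107933 0.05      ]
[179 234  18  19 158] [187.94936709 242.58227848] [0.44554412 0.26183759 0.05      ]
[236 242   3   3   7] [236.71428571 243.        ] [0.45940072 0.1379927  0.05      ]
[206 252  35  27 508] [222.76181102 265.37795276] [0.39952247 0.16545772 0.05      ]
side ((533.5866088867188, 196.1400909423828), (207.41571044921875, 117.89842987060547), 65.88216400146484)
[275 208   4   2   7] [276.28571429 208.57142857] [0.54032395 0.09768901 0.05      ]
[313 220   4   3   8] [314.5 221. ] [0.45741091 0.1356646  0.05      ]
[265 228  16  11 140] [272.66428571 233.02857143] [0.54743556 0.17959937 0.05      ]
[328 231  26  35 607] [340.08072488 247.72817133] [0.4130522  0.21453686 0.05      ]
[252 238  38  24 429] [271.47319347 251.48484848] [0.54906384 0.23299534 0.05      ]
[250 252   3   2   5] [251.2 252.6] [0.58847369 0.23844007 0.05      ]
[253 257   4   2   5] [254.4 257.4] [0.58156087 0.25079965 0.05      ]
[265 263   3   3   5] [266.  264.2] [0.55882408 0.26690499 0.05      ]
[273 264   3   7  20] [273.95 267.15] [0.54379965 0.27337241 0.05      ]
[312 271  22  24 292] [322.23630137 282.90068493] [0.45717838 0.30567762 0.05      ]
```

View pics/c.png

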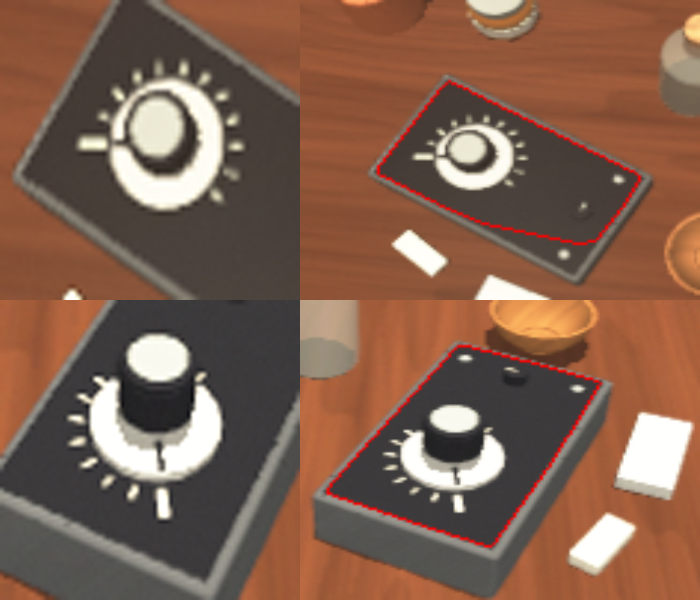

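Both views agree on the box, centred at (0.534,0.197) with its +y at about 65.9°. The crops show the pointer line aimed at the long mark, so it looks like level 0. Next I'll measure the pointer angle and how far the tall bystanders stand from the axis.

```bash
cat >> h.py <<'E'
B=np.array([.5342,.1966]); a=np.radians(65.88-90); X=np.array([np.cos(a),np.sin(a)]); Y=np.array([-X[1],X[0]]); A=B+.035*Y
def level(n,f,r=np.linspace(.024,.032,9)):
    # darkest ray over the bare disc; level L stands at 120-20L deg from box x
    L=np.arange(-.5,11.5,.05); v=[]
    for l in L:
        t=np.radians(120-20*l); d=np.cos(t)*X+np.sin(t)*Y
        uv=proj(n,np.c_[A+r[:,None]*d,np.full(len(r),.057)]).astype(np.float32)
        g=cv2.remap(cv2.cvtColor(f,cv2.COLOR_RGB2GRAY),uv[:,0],uv[:,1],cv2.INTER_LINEAR); v.append(g.mean())
    return L,np.array(v)
E
python3 - <<'E'
from h import *
print("axis",A)
f=np.load("pics/top0.npy");kt=cast("top",[204.18,201.06],.094)[0];print("knobtop top",kt)
print("side",cast("side",[272.66,233.03],.094)[0])
for n in("top","side"):
    L,v=level(n,np.load(f"pics/{n}0.npy")); print(n,[(round(l,2),int(x)) for l,x in zip(L[::4],v[::4]) if x<190])
s=.64
def d(p):return np.round(p,3),np.round(np.linalg.norm(p[:,:2]-A,axis=1),3)
print("bottle top z.2",d(cast("top",[[444*s,239*s]],.198)),d(cast("side",[[351*s,214*s]],.2)))
print("jar",d(cast("top",[[334*s,216*s]],.075)))
print("brush",d(cast("top",np.array([[233,198],[240,155],[266,163],[278,185],[272,190],[252,190]])*s,.2)))
print("pot rim z.1",d(cast("top",[[265*s,208*s]],.09)), d(cast("side",[[267*s,505*s]],.0)))
for q7 in (0,):
  R=np.array([[1,0,0],[0,-1,0],[0,0,-1.]])
  for t in np.radians(np.arange(-180,180,30)):
    c,s_=np.cos(t),np.sin(t); R=np.array([[c,s_,0],[s_,-c,0],[0,0,-1.]])
    q=robot.ik([*A,.2],R); print(int(np.degrees(t)),None if q is None else np.round(q,2))
E
```

```text
axis [0.54850272 0.22854421]
knobtop top [0.54865319 0.22855508 0.094     ]
side [0.54845376 0.22786815 0.094     ]
top [(np.float64(-0.1), 135), (np.float64(0.1), 107), (np.float64(0.3), 172), (np.float64(0.5), 184), (np.float64(0.7), 186), (np.float64(0.9), 176), (np.float64(1.1), 170), (np.float64(1.3), 174), (np.float64(1.5), 173), (np.float64(1.7), 167), (np.float64(1.9), 165), (np.float64(2.1), 165), (np.float64(2.3), 163), (np.float64(2.5), 166), (np.float64(2.7), 159), (np.float64(2.9), 163), (np.float64(3.1), 171), (np.float64(3.3), 171), (np.float64(3.5), 170), (np.float64(3.7), 166), (np.float64(3.9), 166), (np.float64(4.1), 165), (np.float64(4.3), 163), (np.float64(4.5), 161), (np.float64(4.7), 181)]
side [(np.float64(-0.1), 122), (np.float64(0.1), 169), (np.float64(6.9), 173), (np.float64(7.1), 127), (np.float64(7.3), 63), (np.float64(7.5), 38), (np.float64(7.7), 38), (np.float64(7.9), 46), (np.float64(8.1), 58), (np.float64(8.3), 86), (np.float64(8.5), 134), (np.float64(8.7), 169), (np.float64(9.9), 188), (np.float64(10.1), 160), (np.float64(10.3), 121), (np.float64(10.
[... 494 characters left out ...]
 0.178, 0.191]))
pot rim z.1 (array([[0.721, 0.35 , 0.09 ]]), array([0.211])) (array([[0.722, 0.37 , 0.   ]]), array([0.224]))
-180 [-0.61  0.37  0.21  1.7  -0.09  1.08  1.2 ]
-150 [-0.54  0.37  0.11  1.7  -0.05  1.08  1.69]
-119 [-0.47  0.37  0.03  1.7  -0.01  1.08  2.18]
-90 [-0.4   0.37 -0.06  1.7   0.02  1.08  2.68]
-59 [-1.21  0.59  1.08  1.72 -0.56  1.18 -2.59]
-29 [-1.21  0.59  1.08  1.72 -0.56  1.18 -2.07]
0 [-0.96  0.43  0.67  1.72 -0.3   1.1  -1.76]
29 [-0.89  0.41  0.58  1.71 -0.25  1.09 -1.28]
59 [-0.87  0.41  0.55  1.71 -0.23  1.09 -0.77]
90 [-0.82  0.4   0.48  1.71 -0.2   1.08 -0.27]
119 [-0.74  0.38  0.38  1.71 -0.16  1.08  0.21]
150 [-0.66  0.37  0.28  1.71 -0.11  1.08  0.7 ]
```

The pointer is at level 0 in both views, and the axis at (0.5485,0.2285) is confirmed by the knob top. The tall objects are at least 178 mm from the axis, against a gripper sweep of 96 mm. Next I'll approach and grip.

```bash
cat >> h.py <<'E'
def Rt(deg):
    t=np.radians(deg); c,s=np.cos(t),np.sin(t); return np.array([[c,s,0],[s,-c,0],[0,0,-1.]])
def st(tag=""):
    s=robot.get_state(); print(tag,"t%.1f"%s["time"],"p",np.round(s["ee_pos"],4),"F",np.round(s["force"],1),"Mz %.2f"%s["moment"][2],"q7 %.3f"%s["qpos"][6],"op %.4f gf %.1f"%(s["opening"],s["grasp_force"])); return s
E
python3 - <<'E'
from h import *
s=robot.get_state(); p=s["ee_pos"]
robot.move_linear([p[0],p[1],.32],velocity=.2)
robot.move_ptp([*A,.2],Rt(-115)); st("above")
robot.move_linear([*A,.125],velocity=.15)
print(robot.move_linear([*A,.0905],velocity=.05,threshold=6)); s=st("down"); print(np.round(s["qpos"],3),np.round(s["tool_rot"],4))
robot.gripper_to(.037); s=st("grip")
E
```

```text
above t2.9 p [0.5482 0.2293 0.2   ] F [-0.3 -0.   0.2] Mz 0.01 q7 2.300 op 0.0941 gf 0.0
False
down t4.4 p [0.5487 0.2286 0.0907] F [ 0.1 -0.5  0.1] Mz -0.01 q7 2.315 op 0.0935 gf 0.0
[-0.531  0.493  0.109  1.791 -0.068  0.861  2.315] [[-4.226e-01 -9.063e-01  3.000e-04]
 [-9.063e-01  4.226e-01  1.000e-04]
 [-3.000e-04 -2.000e-04 -1.000e+00]]
grip t5.4 p [0.5482 0.2287 0.0905] F [-2.5  1.5  1.3] Mz -0.02 q7 2.315 op 0.0380 gf 30.0
```

```bash
cat >> h.py <<'E'
def turn(dq,n=1):
    for _ in range(n):
        q=np.array(robot.get_state()["qpos"]) if turn.q is None else turn.q
        q=q.copy(); q[6]-=dq; turn.q=q; robot.goto_joints(q); s=robot.get_state()
        print("t%.1f q7 %.3f Mz %.2f Fz %.1f z %.4f"%(s["time"],s["qpos"][6],s["moment"][2],s["force"][2],s["ee_pos"][2]))
turn.q=None
E
python3 - <<'E'
from h import *
turn(.1,8); f=robot.grab_frame("side"); np.save("pics/s1.npy",f)
L,v=level("side",f); print([(round(l,2),int(x)) for l,x in zip(L[::4],v[::4]) if x<150])
E
```

```text
t5.6 q7 2.218 Mz 0.03 Fz 2.3 z 0.0905
t5.9 q7 2.120 Mz 0.03 Fz 1.3 z 0.0905
t6.1 q7 2.021 Mz 0.07 Fz 1.1 z 0.0905
t6.4 q7 1.921 Mz 0.02 Fz 1.9 z 0.0905
t6.6 q7 1.821 Mz 0.05 Fz 2.6 z 0.0905
t6.9 q7 1.721 Mz 0.12 Fz 0.9 z 0.0905
t7.1 q7 1.621 Mz 0.05 Fz 2.1 z 0.0905
t7.4 q7 1.521 Mz 0.04 Fz 2.0 z 0.0905
[(np.float64(1.9), 95), (np.float64(2.1), 69), (np.float64(2.3), 128), (np.float64(6.5), 143), (np.float64(6.7), 126), (np.float64(6.9), 100), (np.float64(7.1), 78), (np.float64(7.3), 54), (np.float64(7.5), 36), (np.float64(7.7), 35), (np.float64(7.9), 36), (np.float64(8.1), 38), (np.float64(8.3), 57), (np.float64(8.5), 88), (np.float64(8.7), 109), (np.float64(8.9), 123), (np.float64(9.1), 141)]
```

The dial is on level 2 after 0.8 rad. I'll keep turning and check the level in the side view at each step.

```bash
cat >> h.py <<'E'
def lev(hi=6.45):
    f=robot.grab_frame("side"); L,v=level("side",f); k=(L<hi); i=np.argmin(np.where(k,v,999)); print("   level %.2f dark %d"%(L[i],v[i])); return f
E
python3 - <<'E'
from h import *
for _ in range(10): turn(.1); f=lev()
np.save("pics/s2.npy",f)
E
```

```text
t7.7 q7 1.426 Mz 0.02 Fz 1.5 z 0.0905
   level 2.05 dark 62
t8.0 q7 1.326 Mz 0.10 Fz 1.2 z 0.0905
   level 2.25 dark 58
t8.3 q7 1.226 Mz -0.01 Fz 1.5 z 0.0905
   level 2.60 dark 57
t8.6 q7 1.126 Mz -0.02 Fz 1.2 z 0.0904
   level 3.10 dark 59
t8.9 q7 1.026 Mz 0.06 Fz 1.8 z 0.0905
   level 3.15 dark 63
t9.2 q7 0.926 Mz 0.02 Fz 1.2 z 0.0904
   level 3.55 dark 57
t9.5 q7 0.826 Mz -0.01 Fz 1.9 z 0.0904
   level 4.15 dark 54
t9.8 q7 0.726 Mz -0.03 Fz 1.9 z 0.0904
   level 4.15 dark 54
t10.1 q7 0.626 Mz 0.07 Fz 1.9 z 0.0904
   level 4.40 dark 50
t10.4 q7 0.525 Mz 0.02 Fz 1.2 z 0.0904
   level 4.70 dark 40
```

```bash
python3 - <<'E'
from h import *
for d in(.1,.1,.1): turn(d); f=lev(6.6)
for _ in range(5):
    turn(.03); f=lev(6.6)
    L,v=level("side",f); 
    if abs(L[np.argmin(np.where(L<6.6,v,999))]-6.1)<.2: break
cv2.imwrite("pics/l6.png",cv2.resize(f[210:290,225:325],(500,400),interpolation=cv2.INTER_CUBIC)[:,:,::-1])
st()
E
```

```text
t10.7 q7 0.430 Mz 0.01 Fz 1.8 z 0.0904
   level 5.20 dark 50
t11.0 q7 0.330 Mz 0.06 Fz 1.4 z 0.0904
   level 5.20 dark 47
t11.3 q7 0.229 Mz -0.00 Fz 2.1 z 0.0904
   level 5.50 dark 51
t11.6 q7 0.200 Mz -0.04 Fz 2.3 z 0.0904
   level 5.55 dark 48
t11.9 q7 0.170 Mz -0.00 Fz 2.2 z 0.0904
   level 5.65 dark 50
t12.2 q7 0.140 Mz -0.01 Fz 2.1 z 0.0904
   level 5.75 dark 47
t12.5 q7 0.110 Mz 0.02 Fz 2.5 z 0.0904
   level 6.15 dark 49
 t12.5 p [0.5481 0.2284 0.0904] F [-2.6 -4.7  2.9] Mz -0.02 q7 0.110 op 0.0376 gf 30.0
```

View pics/l6.png

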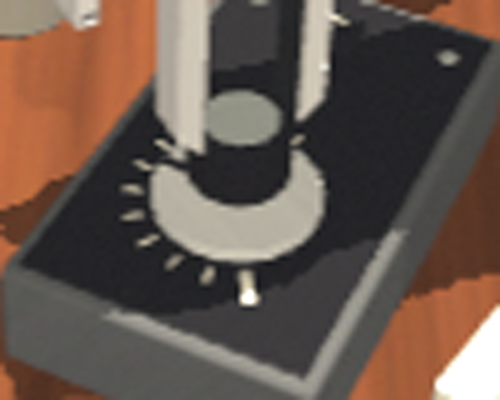

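The marks are clear, with the long one at (248,290), but the finger hides the disc around level 6 near (175,160). I'll open, lift and look again.

```bash
python3 - <<'E'
from h import *
robot.gripper_to(.09); st("open")
p=robot.get_state()["ee_pos"]; robot.move_linear([p[0],p[1],.19],velocity=.12); st("up")
o=[]
for n,(x,y) in(("side",(275,250)),("top",(203,206))):
    f=robot.grab_frame(n); L,v=level(n,f); print(n,[(round(l,2),int(x_)) for l,x_ in zip(L[::2],v[::2]) if 4<l<7])
    o.append(cv2.resize(f[y-40:y+40,x-40:x+40],(400,400),interpolation=cv2.INTER_CUBIC))
cv2.imwrite("pics/l6b.png",np.hstack(o)[:,:,::-1])
E
```

```text
open t13.5 p [0.5482 0.2285 0.0904] F [ 0.1 -0.1  0.2] Mz 0.01 q7 0.105 op 0.0897 gf 0.0
up t14.5 p [0.5479 0.2283 0.1892] F [ 0.1  0.5 -1.3] Mz -0.01 q7 0.092 op 0.0897 gf 0.0
side [(np.float64(4.1), 176), (np.float64(4.2), 176), (np.float64(4.3), 175), (np.float64(4.4), 175), (np.float64(4.5), 175), (np.float64(4.6), 175), (np.float64(4.7), 174), (np.float64(4.8), 175), (np.float64(4.9), 175), (np.float64(5.0), 175), (np.float64(5.1), 176), (np.float64(5.2), 177), (np.float64(5.3), 176), (np.float64(5.4), 175), (np.float64(5.5), 173), (np.float64(5.6), 171), (np.float64(5.7), 163), (np.float64(5.8), 141), (np.float64(5.9), 105), (np.float64(6.0), 68), (np.float64(6.1), 48), (np.float64(6.2), 52), (np.float64(6.3), 69), (np.float64(6.4), 93), (np.float64(6.5), 114), (np.float64(6.6), 125), (np.float64(6.7), 125), (np.float64(6.8), 114), (np.float64(6.9), 102), (np.float64(7.0), 90)]
top [(np.float64(4.1), 54), (np.float64(4.2), 53), (np.float64(4.3), 53), (np.float64(4.4), 52), (np.float64(4.5), 52), (np.float64(4.6), 51), (np.float64(4.7), 50), (np.float64(4.8), 49), (np.float64(4.9), 48), (np.float64(5.0), 47), (np.float64(5.1), 47), (np.float64(5.2), 46), (np.float64(5.3), 47), (np.float64(5.4), 48), (np.float64(5.5), 48), (np.float64(5.6), 48), (np.float64(5.7), 46), (np.float64(5.8), 46), (np.float64(5.9), 51), (np.float64(6.0), 61), (np.float64(6.1), 74), (np.float64(6.2), 89), (np.float64(6.3), 104), (np.float64(6.4), 111), (np.float64(6.5), 116), (np.float64(6.6), 121), (np.float64(6.7), 125), (np.float64(6.8), 130), (np.float64(6.9), 134), (np.float64(7.0), 138)]
```

View pics/l6b.png

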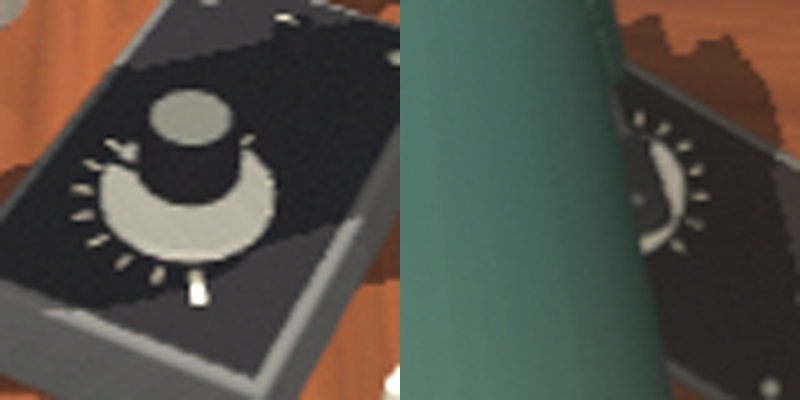

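The pointer sits at about 6.1 with the same +0.1 bias as at every earlier notch, right by the level 6 mark (95,163), so it is level 6. Now I'll press with closed fingertips in small force-checked steps.

```bash
python3 - <<'E'
from h import *
robot.gripper_to(0.0); st("closed")
robot.move_linear([*A,.119],velocity=.08); robot.pause(.3)
f0=np.mean([robot.get_state()["force"][2] for _ in range(5)]); print("f0",f0)
z=.119; s=None
while z>.1065:
    z-=.0005; robot.move_linear([*A,z],velocity=.01)
    s=robot.get_state(); F=s["force"][2]-f0; print("%.4f %.4f %.1f t%.1f"%(z,s["ee_pos"][2],F,s["time"]))
    if F>13.2: break
robot.pause(.3); st("pressed")
E
```

```text
closed t15.9 p [0.5482 0.2284 0.19  ] F [ 0.5 -0.4 -0.6] Mz 0.00 q7 0.092 op 0.0004 gf 0.0
f0 -0.25100763974141754
0.1185 0.1185 0.5 t17.5
0.1180 0.1180 0.4 t17.8
0.1175 0.1175 0.1 t18.0
0.1170 0.1170 0.2 t18.3
0.1165 0.1165 -0.3 t18.5
0.1160 0.1160 0.5 t18.8
0.1155 0.1155 0.1 t19.0
0.1150 0.1150 0.3 t19.3
0.1145 0.1145 0.4 t19.5
0.1140 0.1140 1.2 t19.8
0.1135 0.1135 0.3 t20.0
0.1130 0.1130 0.1 t20.3
0.1125 0.1125 -0.4 t20.5
0.1120 0.1120 0.3 t20.8
0.1115 0.1115 0.2 t21.0
0.1110 0.1109 0.6 t21.3
0.1105 0.1105 0.2 t21.5
0.1100 0.1100 0.4 t21.8
0.1095 0.1095 1.1 t22.0
0.1090 0.1090 -0.0 t22.3
0.1085 0.1085 0.0 t22.5
0.1080 0.1080 0.0 t22.8
0.1075 0.1074 0.2 t23.0
0.1070 0.1070 0.4 t23.3
0.1065 0.1064 0.8 t23.5
pressed t23.8 p [0.5485 0.2285 0.1065] F [-0.6  0.1 -0. ] Mz -0.02 q7 0.103 op 0.0004 gf 0.0
```

No contact even though the tips should be well below the knob top, so I'll look before going further.

```bash
python3 - <<'E'
from h import *
f=robot.grab_frame("side"); x,y=275,240
cv2.imwrite("pics/p.png",cv2.resize(f[y-50:y+50,x-50:x+50],(600,600),interpolation=cv2.INTER_CUBIC)[:,:,::-1])
print((proj("side",[[*A,.094],[*A,.0875]])-[x-50,y-50])*6)
E
```

```text
[[285.77689758 259.62445098]
 [285.01407033 274.81339335]]
```

View pics/p.png

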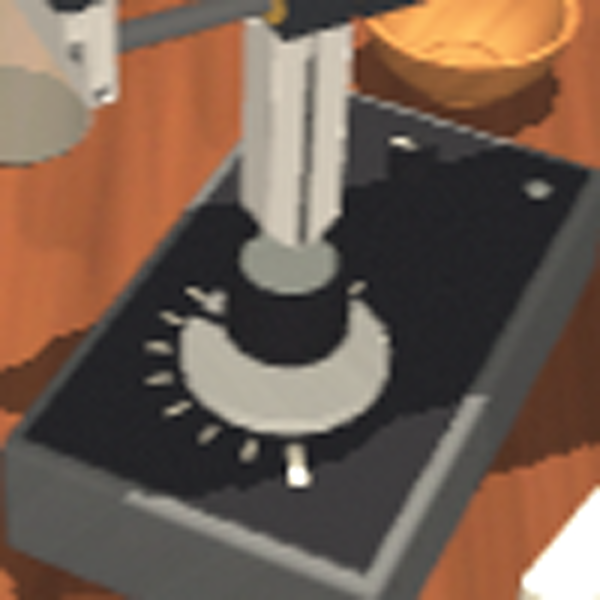

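The tips at (297,245) still hover a few mm above the knob top at (286,262), so when closed they reach less far than nominal. I'll continue the same guarded descent.

```bash
python3 - <<'E'
from h import *
z=.1065; f0=-.2
while z>.0955:
    z-=.0005; robot.move_linear([*A,z],velocity=.01)
    s=robot.get_state(); F=s["force"][2]-f0
    if F>8: robot.pause(.15); F=robot.get_state()["force"][2]-f0
    if F>1.5: print("%.4f %.4f %.1f t%.1f"%(z,s["ee_pos"][2],F,s["time"]))
    if F>12.7: break
robot.pause(.3); st("pressed"); f=robot.grab_frame("side"); lev(6.6)
E
```

```text
pressed t29.7 p [0.5485 0.2285 0.0955] F [ 0.1 -0.8  0.2] Mz 0.00 q7 0.105 op 0.0004 gf 0.0
   level 6.15 dark 48
```

```bash
python3 - <<'E'
from h import *
f=robot.grab_frame("side"); x,y=275,225
g=robot.grab_frame("top"); u,v=203,206
k=lambda f,x,y,w,h:cv2.resize(f[y-h:y+h,x-w:x+w],(w*8,h*8),interpolation=cv2.INTER_CUBIC)
cv2.imwrite("pics/p2.png",np.hstack([k(f,x,y,50,70),k(g,u,v,50,70)])[:,:,::-1])
s=robot.get_state(); print(np.round(s["tool_rot"],3), (proj("side",[[*A,.094],[*A,.0955],[*A,.0765]])-[x-50,y-70])*4)
E
```

```text
[[-0.475  0.88  -0.001]
 [ 0.88   0.475 -0.   ]
 [ 0.    -0.001 -1.   ]] [[190.51793172 313.08296732]
 [190.63606125 310.73002976]
 [189.16095171 340.08963519]]
```

View pics/p2.png

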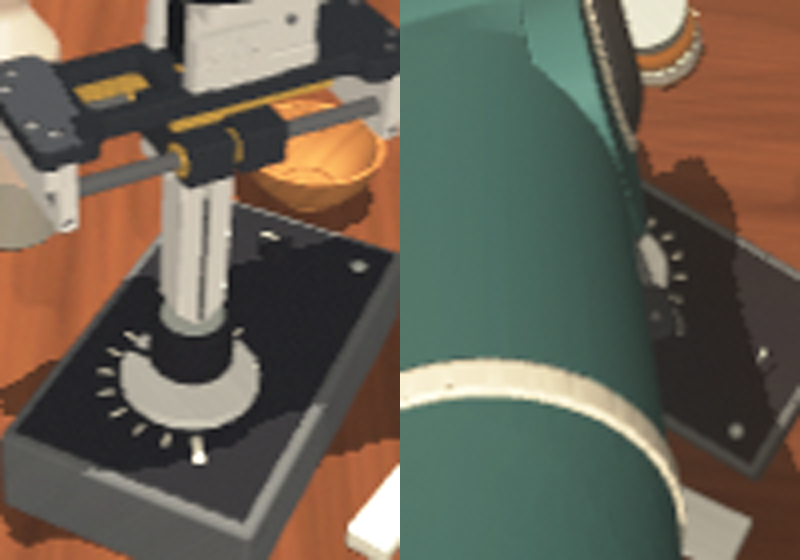

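The closed tips, with their near corner at (200,320), are now right at the knob top (190,313) and on the verge of contact, so I'll continue the guarded descent.

```bash
python3 - <<'E'
from h import *
z=.0955; f0=-.2
while z>.0865:
    z-=.0005; robot.move_linear([*A,z],velocity=.01)
    robot.pause(.08); s=robot.get_state(); F=s["force"][2]-f0
    print("%.4f %.4f %.1f t%.1f"%(z,s["ee_pos"][2],F,s["time"]))
    if F>12.9: break
robot.pause(.3); st("pressed"); lev(6.6)
E
```

```text
0.0950 0.0950 0.5 t30.2
0.0945 0.0945 0.1 t30.5
0.0940 0.0940 -0.1 t30.9
0.0935 0.0935 0.6 t31.2
0.0930 0.0930 1.0 t31.5
0.0925 0.0926 3.3 t31.9
0.0920 0.0921 3.8 t32.2
0.0915 0.0916 4.8 t32.5
0.0910 0.0912 6.3 t32.9
0.0905 0.0907 7.0 t33.2
0.0900 0.0903 9.0 t33.5
0.0895 0.0899 9.9 t33.9
0.0890 0.0895 12.1 t34.2
0.0885 0.0891 12.7 t34.5
0.0880 0.0886 12.9 t34.9
pressed t35.2 p [0.5488 0.2286 0.0886] F [-2.9 -1.2 13.4] Mz -0.03 q7 0.106 op 0.0006 gf 6.6
   level 6.15 dark 47
```

The press gave about 13.5 N and 4 mm at level 6. Now I'll release straight up, clear the area and check.

```bash
python3 - <<'E'
from h import *
robot.move_linear([*A,.098],velocity=.03); robot.move_linear([*A,.25],velocity=.15)
robot.move_linear([.42,.05,.3],velocity=.25); st("clear")
lev(6.6); o=[]
for n in("top","side"):
    f=robot.grab_frame(n); o.append(cv2.resize(f,(400,300),interpolation=cv2.INTER_AREA))
    d=cv2.absdiff(f,np.load(f"pics/{n}0.npy")); 
    if n=="side":
        P=cast(n,[[272.66,233.03]],.094); c=cv2.resize(f[205:285,235:315],(600,600),interpolation=cv2.INTER_CUBIC)
cv2.imwrite("pics/end.png",np.hstack([np.vstack(o)[:600],cv2.resize(c,(400,600))])[:,:,::-1])
E
```

```text
clear t37.9 p [0.4203 0.0509 0.2996] F [ 0.3  1.  -0.1] Mz -0.00 q7 0.291 op 0.0007 gf 0.0
   level 6.10 dark 77
```

View pics/end.png

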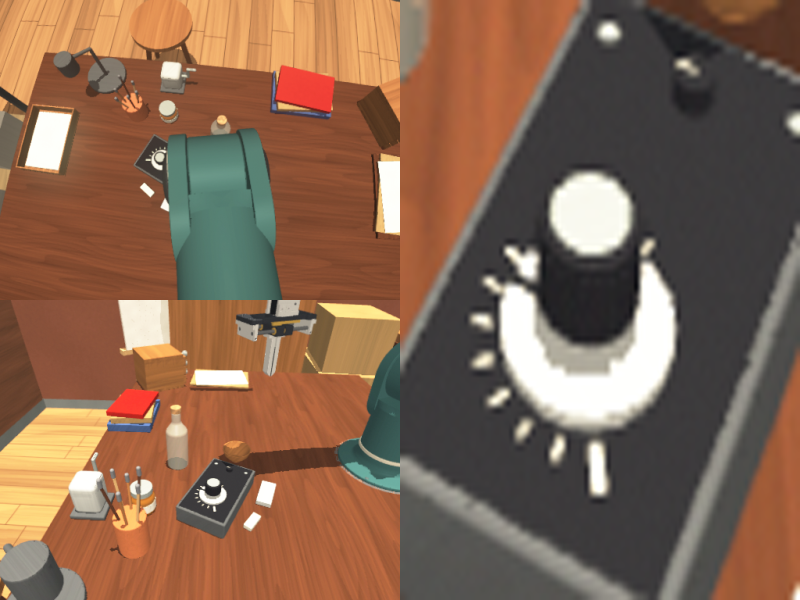

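The knob is up again, with its top at (590,212) of the crop. The dark pointer line cuts the disc near (513,277), next to the sixth short mark (493,284), and the bystanders have not moved. Handing in.

```bash
python3 -c "
from rig import robot
print(robot.sign_off())"
```

```text
the job is handed in; nothing more can be done
None
```

The dimmer is at level 6 and was stored with one gentle press of about 4 mm (13.5 N); the knob sprang back up, nothing around it appears to have moved, and the job was handed in at about 38 s.

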